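Fetch the boxed screen from behind the bottles and block its space in the kit tote

TASK

The boxed replacement screen stands at the back of the packed kit tote, behind two bottles: stand both bottles out of the way on the flat mat, take the box out and stand it on its long edge in the shallow job tray beside the opened phone. The tote goes out again without the box, so stand the foam brick from the mat in the empty space along the tote's back wall, then put each bottle back upright in front of it in the place, left or right, where it stood before. Never tip a bottle over, and leave the phone, the jar of screwdrivers and the magnifier where they are.

Things in the scene. Friction and masses are not known exactly. Their poses are not given: they have to be found in the camera images.
- tote: Grey open plastic tote, fixed. Outside 130 (x) x 176 (y) mm plus a 5 mm rim all round, 50 mm high; walls and floor 5 mm, no partitions. Origin: centre of its underside on the bench; +x to its back wall, away from the robot, turned up to 0.2 rad. At the start the carton stands along the back wall, the bottles side by side before it, centres about 18 mm to -x and 38 mm to +y and -y, either way round.
- carton: Boxed screen: flat brown cardboard carton, loose, on its long edge: 36 mm thick (x), 150 long (y), 92 high (z), 0.16 kg. Origin: centre of its underside. In the tote it stands on the floor, its centre about 38 mm to +x of the tote's; it rises 47 mm above the walls. With the bottles 5 to 12 mm in front of it there is no room for a finger on its front face.
- foam: White foam packing brick, loose, same footprint as the carton: 36 mm thick (x), 150 long (y), 88 high (z), 0.03 kg, rigid enough to grip. Origin: centre of its underside. At the start it stands on its long edge on the back (+x) part of the mat, centre about 64 mm to +x of the mat's.
- round_bottle: Closed white bottle, loose: round body 62 mm in diameter, 102 mm high, with a shoulder, and a black round screw cap 30 mm in diameter from 118 to 146 mm above the base (the top). 0.28 kg. Origin: centre of its underside, z up along the bottle. Easily lifted by its cap from above.
- square_bottle: Closed amber bottle of square section, loose: body 60 x 60 mm (sides along x and y), 98 mm high, and a black round screw cap 32 mm in diameter from 104 to 130 mm above the base (the top). 0.26 kg. Origin: centre of its underside, z up along the bottle. Easily lifted by its cap from above.
- mat: Flat blue silicone bench mat, fixed: 190 (x) x 220 (y) mm, 3 mm thick, the side area for the bottles. Origin: centre of its underside on the bench; +x away from the robot, turned up to 0.2 rad. The foam brick stands on its back part at the start; the front part is free.
- tray: Shallow pale plastic job tray, fixed: outside 180 (x) x 230 (y) mm, 20 mm high, walls and floor 4 mm thick. Origin: centre of its underside on the bench; +x points away from the robot; turned up to 0.2 rad. The opened phone lies in its front (-x) half; the back half is free.
- phone: Opened phone lying flat in the tray, loose, not to be disturbed: 71 (x) x 146 (y) x 8 mm. Origin: centre of its underside, about 46 mm to -x of the tray's origin.
- driver_jar: Clear jar of small screwdrivers standing on the bench beyond the work, loose, not to be disturbed: 78 mm in diameter, jar 90 mm and screwdrivers to about 170 mm high. Origin: centre of its underside.
- magnifier: Magnifying glass lying flat on the bench beyond the work, loose, not to be disturbed: black-rimmed lens 96 mm across and 14 mm thick, handle 17 mm thick reaching 147 mm to -y from the lens centre. Origin: on the bench under the lens centre.
Not all that is in view belongs to the job. There is more than one size of the foam; the job needs the largest.

How it is judged:
By the outcome, as a careful person would: the job done as asked, in the order asked, and still so for the second after the job is handed in, with the robot touching nothing.
It also fails if it takes over 144 s, if anything falls off the work surface, if the arm or the gripper's body presses on something with over 40 N, if the wrist force passes 120 N, or if a joint passes its speed limit or range.

ROBOT

A 7-joint arm with a two-finger parallel gripper is mounted at the origin on the work surface. World frame = base frame: x ahead of the robot, y to its left, z up, the work surface at z = 0. Lengths are in m, angles in rad, forces in N, time in s.
With the tool pointing down it reaches from about 0.4 to 0.85 m from the base axis. Payload 10.4 kg.
Tool frame: the origin (TCP) lies at the very end of the fingers, on their centre line; the grasp point (between the pads) lies 19 mm behind it (r.pinch_z is the distance from the TCP to the grasp point, in m); z points along the fingers, y is the line along which they close (so a half turn about z gives the same grasp; the last joint's range is limited). The gripper opens to 87 mm and grips with 3 to 60 N. Pads are 19 mm wide; open, the fingers measure 117 mm over their backs; the gripper's body (75 mm by 190 mm) begins 51 mm behind the grasp point.
Start: joints at [-1.311, 0.332, -0.065, 1.46, 0.022, 1.35, -0.088], TCP at [0.174, 0.6, 0.223] pointing down, gripper open.
Joint ranges: [-2.6, 2.6], [-0.5, 2.12], [-1.47, 1.34], [0.16, 2.42], [-1.27, 4.41], [0.06, 2.06], [-2.6, 2.6]. Speed limits (rad/s): [2.22, 2.22, 2.79, 2.79, 3.14, 3.14, 3.14].

INTERFACE

Orientations are given as a unit quaternion [x, y, z, w].
In Python, from bench import sensors, vision, r gives the robot as it stands.
- The arm moves only by the shell command python3 -m crank 'ROWS' [OPENING] [FORCE]. ROWS is JSON, a list of rows, each a list of 2 entries, a list of its own where there are three numbers: the shift along the tool's x, y, z normalised to -1 to 1, where 1 is 3 cm, then the turn about the tool's z normalised to -1 to 1, where 1 is 8 degrees. A call has 1 to 12 rows; each row shifts and turns the commanded pose from where the row before left it, along the tool's axes as they then stand; what a row does not reach is not made up. A row lasts 1/8 s, in which the tool goes at most 62.5 mm and 10.7 degrees, less where a joint would pass 70% of its speed; a pose out of reach is approached as far as the arm can. A call with a number of a shift or a turn outside -1 to 1 is refused whole. A call with a gripper value outside its range is refused whole. OPENING is the opening, from 0 (shut) to 1 (fully open), set as the call begins (- or left out, the last holds). The fingers move at their own pace and stop on an object; FORCE is the grip in N (left out, the last holds). Time passes only in rows, so rows that do not move let the fingers close. It gives the time, the measured TCP pose, the force, the opening and the grip force at its end, in the units of the state.
- sensors.read_state(): the state, without advancing time (a new reading comes with each control period).
- vision.camera(name): name is "scene" or "side" or "wrist"; returns the picture (400x640x3 uint8, red, green, blue); there is no depth.
- vision.camera_model(name): a dict with "vertical_fov" (degrees; the focal length in pixels is half the picture's height over the tangent of half this angle, whatever the lens; pixels are square), "cx", "cy" (the principal point, pixels), "camera_from_world" (4x4, takes a point from world to camera coordinates); the wrist camera has in their place "hand_eye" (4x4, takes a point from camera to tool coordinates, whose origin is the TCP and whose axes are the flange's). Camera axes: x right, y down, z forward; pixel columns grow to the right and rows downward; lengths in m; the calibration is good to about 2 mm. A picture is of the moment at which its call begins: read the wrist's pose just before it. camera_model takes no time and is no camera call.
- r.close_job(): hands the job in; it is judged then, once.
The state is a dict: "time": time; "joint_positions": joint angles; "joint_vel": joint speeds; "joint_torque": joint torques, N m; "ee_pos": TCP position; "eef_rot": TCP orientation; "ft_force": force on the tool from outside, world axes, zero at the start; "torque": the same for the moment, N m; "width": finger opening in m; "grip_force": force on a finger pad.
Only numpy, scipy, OpenCV 4.12 (cv2) and the standard library are available. Lean on these libraries where they do the work, as an engineer would, in place of code of your own. Each camera call takes 0.05 s, during which the arm holds its last target. There are 200 camera calls.

## Working session

There is one attempt and no reset: what is moved stays moved. The work goes in short steps, Python scripts to look and compute and a shell command to move; the robot and the scene stay as the last step left them, time stands still between calls to the robot, and variables do not carry over. Pictures are saved under pics/ and viewed, at most 14 in all, crops included, and the job is handed in when it is done.

```bash
ls; mkdir -p pics; python3 - <<'E'
from bench import sensors, vision, r
import cv2
for n in("scene","side"):
    cv2.imwrite(f"pics/{n}0.png",vision.camera(n)[:,:,::-1]); print(n,vision.camera_model(n))
print(vision.camera_model("wrist")); s=sensors.read_state(); print(s); print(r.pinch_z)
E
```

```text
pics
scene {'vertical_fov': 47.092106277695066, 'cx': 321.19737209327076, 'cy': 199.63787487233915, 'camera_from_world': array([[ 0.67827656,  0.73463106,  0.0160661 , -0.31146355],
       [ 0.48180364, -0.42812289, -0.76457573, -0.27787827],
       [-0.55480281,  0.5263345 , -0.64433364,  1.85031369],
       [ 0.        ,  0.        ,  0.        ,  1.        ]])}
side {'vertical_fov': 47.72384184135175, 'cx': 323.4283211264359, 'cy': 190.72111669182954, 'camera_from_world': array([[ 0.82216792, -0.56892089,  0.0192076 , -0.52815839],
       [-0.32643149, -0.49884382, -0.80286819,  0.17016182],
       [ 0.46635008,  0.6538225 , -0.59584708,  1.33578697],
       [ 0.        ,  0.        ,  0.        ,  1.        ]])}
{'vertical_fov': 66.21602991380925, 'cx': 318.43825918322227, 'cy': 200.91349886348985, 'hand_eye': array([[ 1.85198963e-04, -9.54511652e-01, -2.98173561e-01,
         8.21546164e-02],
       [ 9.99999618e-01, -7.81073080e-05,  8.71147754e-04,
        -1.00965822e-03],
       [-8.54810216e-04, -2.98173608e-01,  9.54511272e-01,
        -1.62264278e-01],
       [ 0.00000000e+00,  0.00000000e+00,  0.00000000e+00,
         1.00000000e+00]])}
{'time': 0.1, 'joint_positions': array([-1.31060611,  0.33279954, -0.06470182,  1.46085419,  0.02159197,
        1.3498838 , -0.08851426]), 'joint_vel': array([ 0.00110432, -0.00197301, -0.00013893, -0.00279905, -0.00111135,
        0.0002266 ,  0.00061896]), 'joint_torque': array([ 1.23899186e-03, -6.24544716e+01,  2.43310689e-02, -3.90716779e+01,
       -6.14431081e-02,  3.67137487e-02,  6.50776815e-05]), 'ee_pos': array([0.17430181, 0.59984869, 0.2218407 ]), 'eef_rot': array([ 1.40922011e-01,  9.90020503e-01, -6.21585000e-04, -6.44632067e-05]), 'ft_force': array([-0.08528988,  0.53558998,  0.19993585]), 'torque': array([-0.01248319, -0.00988824, -0.01607196]), 'grip_force': 0.0, 'width': 0.08694817924954042}
0.0187
```

View pics/scene0.png

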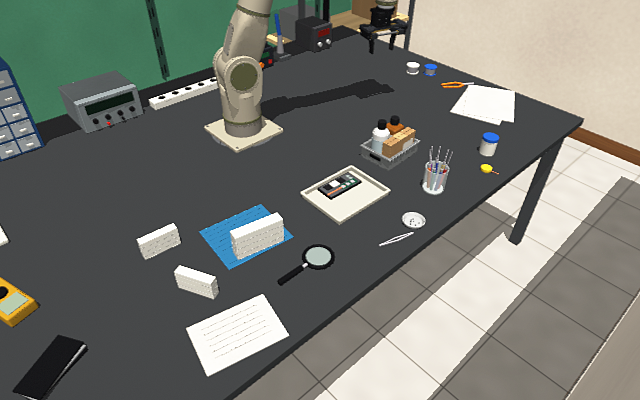

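View pics/side0.png

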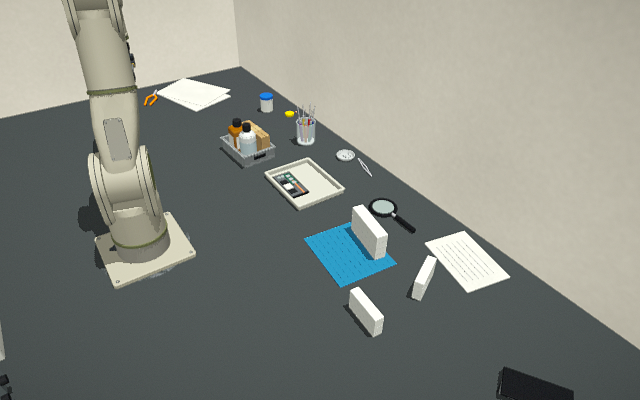

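Scene and side views: tote at scene (390,150), with the round white bottle at (381,137) and the amber one at (395,130). The carton is at (400,140), the tray at (345,193) and the mat at (247,235). Foam candidates in scene pixels are (258,236) on the mat, which looks largest, and (158,241) and (196,281) off it. Next I'll get rough positions.

```bash
cat > h.py <<'E'
import numpy as np, cv2, json
from scipy.spatial.transform import Rotation as R
from bench import sensors, vision, r
def grab(n,tag):
    s=sensors.read_state(); im=vision.camera(n)[:,:,::-1].copy(); cv2.imwrite(f"pics/{tag}.png",im)
    json.dump([list(map(float,s["ee_pos"])),list(map(float,s["eef_rot"]))],open(f"pics/{tag}.json","w")); return im
def cam(n,tag=None):
    m=vision.camera_model(n); f=200/np.tan(np.radians(m["vertical_fov"]/2))
    if n=="wrist":
        p,q=json.load(open(f"pics/{tag}.json")); T=np.eye(4); T[:3,:3]=R.from_quat(q).as_matrix(); T[:3,3]=p
        W=T@m["hand_eye"]
    else: W=np.linalg.inv(m["camera_from_world"])
    return W,f,m["cx"],m["cy"]
def pl(n,uv,z,tag=None):
    W,f,cx,cy=cam(n,tag); uv=np.atleast_2d(uv).astype(float)
    d=np.c_[(uv[:,0]-cx)/f,(uv[:,1]-cy)/f,np.ones(len(uv))]@W[:3,:3].T; o=W[:3,3]
    return (o+d*((z-o[2])/d[:,2])[:,None])[:,:2]
def proj(n,P,tag=None):
    W,f,cx,cy=cam(n,tag); c=(np.atleast_2d(P)-W[:3,3])@W[:3,:3]
    return np.c_[c[:,0]/c[:,2]*f+cx,c[:,1]/c[:,2]*f+cy]
def tri(a,b):
    A=[];B=[]
    for n,uv,t in (a,b):
        W,f,cx,cy=cam(n,t); d=W[:3,:3]@[(uv[0]-cx)/f,(uv[1]-cy)/f,1]; d/=np.linalg.norm(d); M=np.eye(3)-np.outer(d,d); A.append(M);B.append(M@W[:3,3])
    return np.linalg.solve(sum(A),sum(B))
def tool():
    s=sensors.read_state(); M=R.from_quat(s["eef_rot"]).as_matrix(); return s,M,np.degrees(np.arctan2(M[1,1],M[0,1]))
def go(xyz,yawy=None):
    """shift in row units to TCP xyz with tool y at yawy deg (mod 180); assumes shift at present yaw, and turn"""
    s,M,y=tool(); d=(M.T@(np.array(xyz)-s["ee_pos"]))/.03
    t=0 if yawy is None else ((yawy-y+90)%180-90)
    print("t",round(s["time"],2),"pos",s["ee_pos"].round(4),"yaw_y",round(y,2),"shift units",d.round(2),"turn units",round(-t/8,2),"F",s["ft_force"].round(1),"w",round(s["width"],4))
E
python3 - <<'E'
from h import *
print("foams scene mat/off1/off2",pl("scene",[(258,250),(158,250),(196,290)],0).round(3).tolist())
print("side",pl("side",[(370,245),(366,325),(424,290)],0).round(3).tolist())
print("caps scene",pl("scene",[(381,126),(395,120)],.14).round(3).tolist(),"side",pl("side",[(246,129),(237,123)],.14).round(3).tolist())
print("tray",pl("scene",[(302,192),(340,220),(390,190),(350,168)],.02).round(3).tolist())
print("mat",pl("scene",[(199,235),(230,267),(292,237),(262,206)],.003).round(3).tolist())
print("tote",pl("scene",[(361,151),(391,167),(420,147),(388,131)],.05).round(3).tolist())
print("jar,mag",pl("scene",[(433,190),(319,257)],.0).round(3).tolist())
go([.6,.3,.4])
for n in("scene","side"):
    im=cv2.imread(f"pics/{n}0.png"); 
    m=cv2.inRange(im,(140,70,0),(255,190,90)); c=max(cv2.findContours(m,0,2)[0],key=cv2.contourArea); print(n,cv2.boundingRect(c))
c1=cv2.imread("pics/scene0.png")[190:310,120:300]; cv2.imwrite("pics/foamcrop.png",cv2.resize(c1,None,fx=4,fy=4,interpolation=2))
E
```

```text
foams scene mat/off1/off2 [[0.569, -0.354], [0.375, -0.571], [0.577, -0.566]]
side [[0.566, -0.358], [0.373, -0.577], [0.576, -0.576]]
caps scene [[0.488, 0.259], [0.493, 0.329]] side [[0.474, 0.255], [0.467, 0.313]]
tray [[0.47, -0.097], [0.652, -0.099], [0.658, 0.131], [0.481, 0.119]]
mat [[0.403, -0.451], [0.572, -0.454], [0.596, -0.247], [0.422, -0.228]]
tote [[0.462, 0.193], [0.599, 0.2], [0.588, 0.376], [0.436, 0.371]]
jar,mag [[0.741, 0.263], [0.709, -0.239]]
t 0.1 pos [0.1743 0.5998 0.2218] yaw_y 73.8 shift units [-16.42  -5.65  -5.93] turn units 0.0 F [-0.1  0.5  0.2] w 0.0869
scene (199, 204, 95, 66)
side (304, 222, 93, 66)
```

View pics/foamcrop.png

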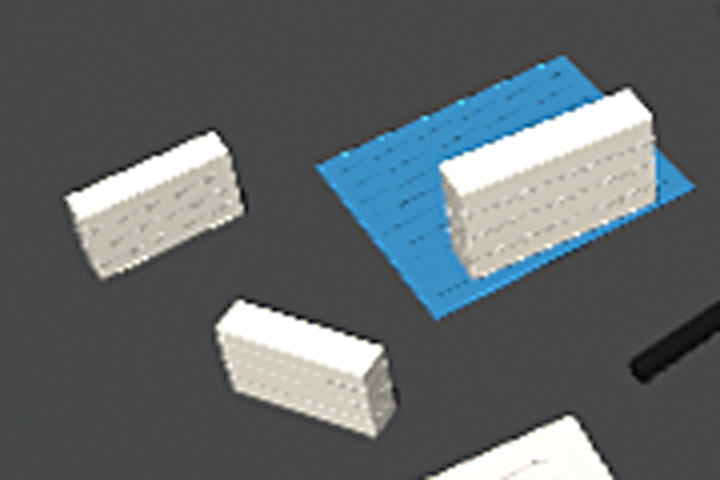

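The crop confirms that the block on the mat (crop (545,180)) is clearly larger than the two off it, so I choose that one. I'll raise the arm, square it up and move over the tote for a wrist view.

```bash
python3 -m crank '[[[0,0,-1],1],[[0,0,-1],1],[[0,0,-1],1],[[0,0,-1],1],[[0,0,-1],1],[[0,0,0],1],[[0,0,0],1],[[0,0,0],1],[[0,0,0],1],[[0,0,0],0.2],[[0,0,0],0]]' 1 20 ; python3 -c "
from h import *
go([.49,.24,.37],0)"
```

```text
time: 1.48
ee_pos: [0.1743, 0.6002, 0.3723]
eef_rot: [0.705, 0.709, -0.0, 0.0]
ft_force: [-0.5, -0.3, 0.5]
width: 0.0868
grip_force: 0.0
t 1.48 pos [0.1743 0.6002 0.3723] yaw_y 0.33 shift units [-12.07  10.45   0.08] turn units 0.04 F [-0.5 -0.3  0.5] w 0.0868
```

```bash
python3 -m crank '[[[-1,0.87,0],0],[[-1,0.87,0],0],[[-1,0.87,0],0],[[-1,0.87,0],0],[[-1,0.87,0],0],[[-1,0.87,0],0],[[-1,0.87,0],0],[[-1,0.87,0],0],[[-1,0.87,0],0],[[-1,0.87,0],0],[[-1,0.87,0],0],[[-1,0.87,0],0]]' >/dev/null; python3 -m crank '[[[0,0,0],0],[[0,0,0],0]]'; python3 -c "
from h import *
grab('wrist','w1')"
```

```text
time: 3.22
ee_pos: [0.4884, 0.2419, 0.3725]
eef_rot: [0.705, 0.709, -0.0, -0.0]
ft_force: [-0.9, 0.5, 0.0]
width: 0.087
grip_force: 0.0
```

View pics/w1.png

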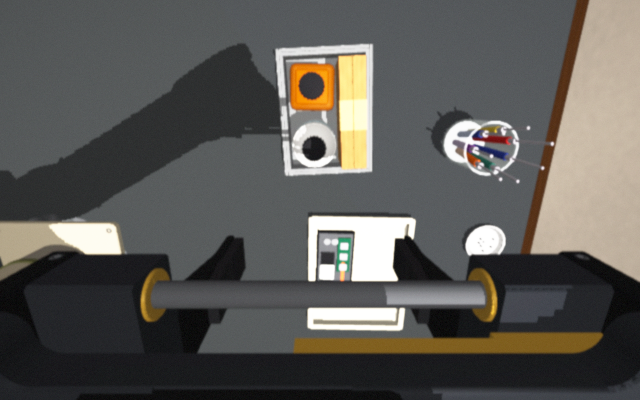

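Wrist view (right is +x, up is +y): tote rim corners are near (276,49), (372,44), (372,172) and (285,175). The square bottle's cap is at (311,86) on the +y side, and the round bottle's cap is at (314,148) on the -y side. The carton is at (354,110) and the tray at (360,270). Next I measure with masks.

```bash
python3 - <<'E'
from h import *
im=cv2.imread("pics/w1.png"); hsv=cv2.cvtColor(im,cv2.COLOR_BGR2HSV)
def rep(name,m,roi,z):
    M=np.zeros_like(m);x0,y0,x1,y1=roi;M[y0:y1,x0:x1]=m[y0:y1,x0:x1]
    c=max(cv2.findContours(M,0,1)[0],key=cv2.contourArea)
    P=pl("wrist",c[:,0,:],z,"w1").astype(np.float32)
    (c0,sz,a)=cv2.minAreaRect(P*1000); print(name,cv2.boundingRect(c),np.round(c0,1),np.round(sz,1),round(a,2),"bbox mid",((P.min(0)+P.max(0))*500).round(1))
dark=cv2.inRange(hsv,(0,0,0),(179,255,40))
rep("sqcap",dark,(290,65,335,105),.135); rep("rdcap",dark,(295,130,335,170),.151)
rep("carton",cv2.inRange(hsv,(12,60,110),(32,255,255)),(336,46,373,172),.097)
rep("sqbody",cv2.inRange(hsv,(5,150,100),(20,255,255)),(285,55,338,115),.103)
rep("tote",cv2.inRange(hsv,(0,0,95),(179,255,255)),(265,35,376,180),.05)
rep("tray",cv2.inRange(hsv,(0,0,150),(179,80,255)),(300,210,420,335),.02)
for p in [(276,49),(372,44),(372,172),(285,175)]: print(p,pl("wrist",p,.05,"w1").round(4))
print(pl("wrist",[(308,216),(415,217),(404,329),(307,328)],.02,"w1").round(4).tolist())
go([.49,.24,.37],0)
E
```

```text
Traceback (most recent call last):
ValueError: max() iterable argument is empty
```

```bash
cat > m.py <<'E'
from h import *
def rep(tag,name,lo,hi,roi,z):
    im=cv2.imread(f"pics/{tag}.png"); hsv=cv2.cvtColor(im,cv2.COLOR_BGR2HSV); m=cv2.inRange(hsv,lo,hi)
    M=np.zeros_like(m);x0,y0,x1,y1=roi;M[y0:y1,x0:x1]=m[y0:y1,x0:x1]
    cs=cv2.findContours(M,0,1)[0]
    if not cs: print(name,"none",hsv[(y0+y1)//2,(x0+x1)//2]); return
    c=max(cs,key=cv2.contourArea)
    P=pl("wrist",c[:,0,:],z,tag).astype(np.float32)
    (c0,sz,a)=cv2.minAreaRect(P*1000); print(name,cv2.boundingRect(c),np.round(c0,1),np.round(sz,1),round(a,2),"bbox mid",((P.min(0)+P.max(0))*500).round(1))
E
python3 - <<'E'
from m import *
rep("w1","sqcap",(0,0,0),(179,255,60),(290,65,335,105),.135); rep("w1","rdcap",(0,0,0),(179,255,60),(295,130,335,170),.151)
rep("w1","carton",(12,60,110),(32,255,255),(336,46,373,172),.097)
rep("w1","sqbody",(5,150,100),(20,255,255),(285,55,338,115),.103)
rep("w1","tote",(0,0,95),(179,255,255),(265,35,376,180),.05)
rep("w1","tray",(0,0,150),(179,80,255),(300,210,420,335),.02)
for p in [(276,49),(372,44),(372,172),(285,175)]: print(p,pl("wrist",p,.05,"w1").round(4))
print(pl("wrist",[(308,216),(415,217),(404,329),(307,328)],.02,"w1").round(4).tolist())
go([.49,.24,.37],0)
E
```

```text
sqcap (300, 74, 21, 24) [476.3 347.1] [27.3 22.4] 69.48 bbox mid [477.3 346.3]
rdcap (303, 137, 22, 23) [481.9 272.5] [26.2 27.2] 0.32 bbox mid [481.9 272.5]
carton (336, 54, 31, 116) [533.5 311.7] [ 39.3 151.4] 2.96 bbox mid [533.7 311.5]
sqbody (290, 64, 45, 46) [478.9 346.5] [58.4 55.8] 0.32 bbox mid [478.9 346.5]
tote (272, 40, 104, 140) [499.4 310.8] [159.8 202.6] 0.32 bbox mid [500.  310.8]
tray (308, 216, 108, 65) [566.3  70.1] [194.1 130.1] 0.33 bbox mid [566.3  69.8]
(276, 49) [[0.4265 0.4001]]
(372, 44) [[0.5638 0.4074]]
(372, 172) [[0.5745 0.2215]]
(285, 175) [[0.4344 0.2158]]
[[0.4702, 0.1346], [0.6613, 0.1338], [0.663, -0.1071], [0.467, -0.1058]]
t 3.27 pos [0.4881 0.2424 0.3724] yaw_y 0.35 shift units [-0.08  0.06  0.08] turn units 0.04 F [-0.4  0.6 -0.8] w 0.087
```

```bash
python3 -m crank '[[[0.5,-0.1,1],0.2],[[0.5,-0.1,1],0],[[0,0,1],0],[[0,0,1],0],[[0,0,0],0],[[0,0,0],0]]' ; python3 - <<'E'
from m import *
print("proj of tote corners in scene",proj("scene",[(.4265,.4001,.05),(.5638,.4074,.05),(.5745,.2215,.05),(.4344,.2158,.05),(.482,.2725,.151)]).round(0).tolist(), "side",proj("side",[(.482,.2725,.151)]).round(0).tolist())
grab("wrist","w2"); go([.482,.2725,.25],3)
E
```

```text
time: 4.03
ee_pos: [0.4832, 0.2722, 0.2539]
eef_rot: [0.715, 0.699, 0.001, -0.0]
ft_force: [-0.2, -0.2, 0.3]
width: 0.0873
grip_force: 0.0
proj of tote corners in scene [[391.0, 127.0], [420.0, 141.0], [390.0, 162.0], [360.0, 146.0], [383.0, 121.0]] side [[246.0, 124.0]]
t 4.08 pos [0.4835 0.2721 0.2541] yaw_y -1.35 shift units [ 0.01 -0.05  0.14] turn units -0.54 F [0.5 0.2 0.8] w 0.087
```

View pics/w2.png

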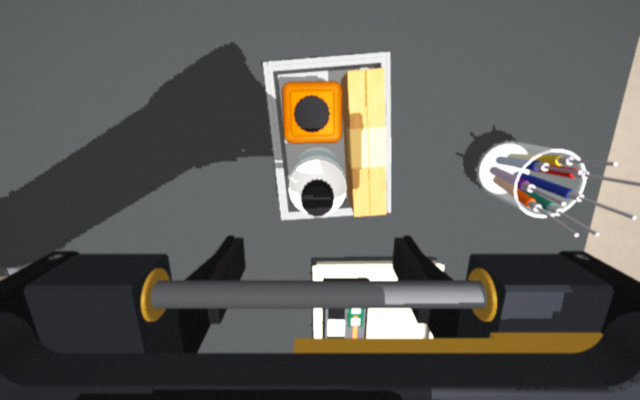

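```bash
python3 - <<'E'
from m import *
t="w2"
rep(t,"sqcap",(0,0,0),(179,255,60),(285,90,340,140),.135); rep(t,"rdcap",(0,0,0),(179,255,60),(295,170,345,220),.151)
rep(t,"carton",(12,60,110),(32,255,255),(343,60,390,220),.097)
rep(t,"sqbody",(5,150,100),(20,255,255),(270,75,346,150),.103)
rep(t,"tray",(0,0,150),(179,80,255),(305,250,440,270),.02)
print(pl("wrist",[(264,63),(389,53),(391,214),(281,220)],.05,t).round(4).tolist())
s=sensors.read_state()
M=R.from_quat(s["eef_rot"]).as_matrix()
print("tcp px & finger tips",proj("wrist",[s["ee_pos"]+M@np.array(v) for v in [(0,0,0),(0,.0435,0),(0,-.0435,0),(0,.0435,-.03)]],t).round(0).tolist())
# triangulate round cap between w1 and w2
print(tri(("wrist",(313.5,148),"w1"),("wrist",(317,196.5),"w2")), tri(("wrist",(311,86),"w1"),("wrist",(312,113),"w2")))
E
```

```text
sqcap (303, 127, 16, 4) [477.5 333.7] [ 2.5 13.4] 84.39 bbox mid [477.6 334. ]
rdcap (302, 180, 31, 35) [482.  274.4] [32.  27.1] 88.66 bbox mid [482.  274.4]
carton (343, 67, 44, 151) [531.8 310.7] [ 42.3 151.9] 3.46 bbox mid [533.4 311. ]
sqbody (282, 81, 64, 62) [480.5 347.1] [57.5 61.4] 88.68 bbox mid [480.2 346.7]
tray (312, 262, 82, 8) [529.7 131.2] [ 11.4 117.7] 88.65 bbox mid [529.5 131. ]
[[0.4265, 0.3994], [0.5632, 0.4062], [0.5741, 0.2201], [0.4343, 0.2152]]
tcp px & finger tips [[319.0, 252.0], [394.0, 252.0], [244.0, 251.0], [408.0, 279.0]]
[0.48178936 0.27058449 0.13548521] [0.47857345 0.34686323 0.11719359]
```

Both wrist views agree: tote centre is about (.4995,.310) with yaw 2.9°, the round cap at (.482,.273) and the square cap at (.478,.347). Now I grip the round bottle's cap.

```bash
python3 -m crank '[[[0.03,-0.05,0.9],-0.54],[[0,0,0.9],0],[[0,0,0.9],0],[[0,0,0.9],0],[[0,0,0.5],0],[[0,0,0.27],0],[[0,0,0],0]]' ; python3 -m crank '[[[0,0,0],0],[[0,0,0],0],[[0,0,0],0],[[0,0,0],0],[[0,0,0],0]]' 0 30; python3 -m crank '[[[0,0,-0.3],0],[[0,0,-0.6],0],[[0,0,-1],0],[[0,0,-1],0],[[0,0,-1],0],[[0,0,-1],0],[[0,0,0],0]]'; python3 -c "
from h import *
grab('wrist','w3')
go([.482,.2725,.3],3)"
```

```text
time: 4.95
ee_pos: [0.4819, 0.2724, 0.1218]
eef_rot: [0.689, 0.725, 0.0, 0.0]
ft_force: [-0.5, 0.8, 0.9]
width: 0.087
grip_force: 0.0
time: 5.58
ee_pos: [0.4817, 0.2723, 0.1215]
eef_rot: [0.689, 0.725, 0.0, -0.0]
ft_force: [0.1, -0.4, -0.7]
width: 0.0452
grip_force: 0.0
time: 6.45
ee_pos: [0.4826, 0.2726, 0.2714]
eef_rot: [0.689, 0.725, 0.002, 0.0]
ft_force: [-0.1, 0.8, -3.6]
width: 0.0292
grip_force: 30.0
t 6.5 pos [0.4819 0.2724 0.2694] yaw_y 2.91 shift units [ 0.01  0.   -1.02] turn units -0.01 F [ 0.1 -0.1 -4.1] w 0.0286
```

View pics/w3.png

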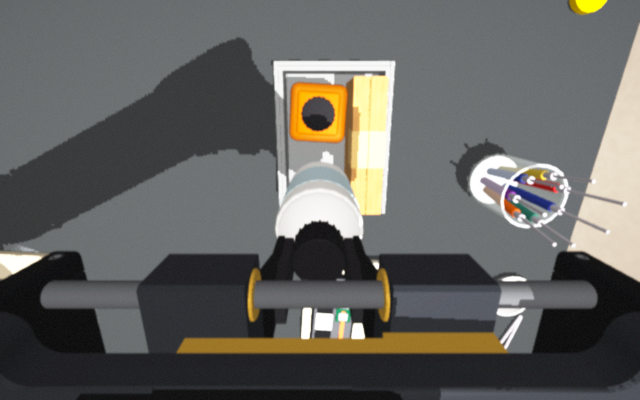

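The round bottle is held, but the fingers closed late, high on the cap. I'll set it back down in place and re-seat the grip.

```bash
python3 -m crank '[[[0,0,0.6],0],[[0,0,0.9],0],[[0,0,0.9],0],[[0,0,0.5],0],[[0,0,0.2],0],[[0,0,0],0]]'|grep -E "ee_pos|ft|width"; for i in 1 2 3; do python3 -m crank '[[[0,0,0.12],0],[[0,0,0.12],0],[[0,0,0],0]]'|grep -E "ee_pos|ft"; done
```

```text
ee_pos: [0.4817, 0.2723, 0.1753]
ft_force: [0.5, 0.4, -2.8]
width: 0.0291
ee_pos: [0.4816, 0.2723, 0.1681]
ft_force: [0.6, -0.2, -3.6]
ee_pos: [0.4815, 0.2722, 0.1606]
ft_force: [-0.6, -0.1, -2.4]
ee_pos: [0.4815, 0.2722, 0.1534]
ft_force: [0.8, -0.3, -2.8]
```

```bash
for i in 1 2 3 4 ; do python3 -m crank '[[[0,0,0.12],0],[[0,0,0.12],0],[[0,0,0],0]]'|grep -E "ee_pos|ft"; done
```

```text
ee_pos: [0.4814, 0.2722, 0.1462]
ft_force: [0.0, 0.2, -3.4]
ee_pos: [0.4819, 0.2724, 0.1396]
ft_force: [-0.3, 0.1, -0.7]
ee_pos: [0.4844, 0.2741, 0.1374]
ft_force: [-5.7, -3.1, 33.9]
ee_pos: [0.484, 0.2749, 0.1304]
ft_force: [-9.0, -1.9, 37.4]
```

```bash
python3 -m crank '[[[0,0,0],0],[[0,0,0],0],[[0,0,0],0],[[0,0,0],0]]' 0.6 30|grep -E "ft|width"; python3 - <<'E'
from m import *
grab("wrist","w4"); go([.482,.2725,.1225],3)
rep("w4","rdcap",(0,0,0),(179,255,60),(270,215,370,252),.151)
E
```

```text
ft_force: [0.0, -0.1, -0.9]
width: 0.0517
t 10.43 pos [0.4816 0.2722 0.1248] yaw_y 2.92 shift units [0.01 0.02 0.07] turn units -0.01 F [-0.3  0.5  0.5] w 0.0516
rdcap (296, 230, 51, 22) [481.7 291. ] [24.5 11.1] 2.94 bbox mid [482.  290.7]
```

View pics/w4.png

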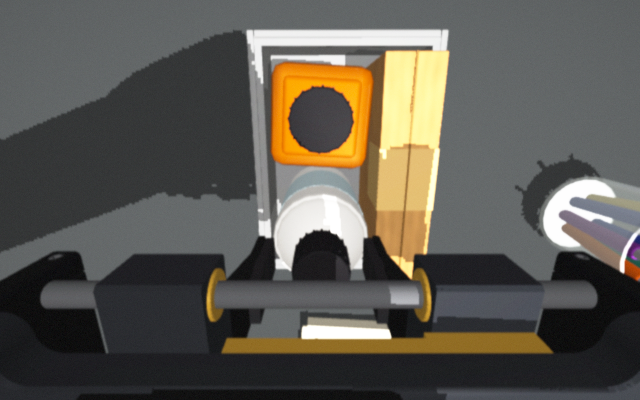

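The round bottle is upright between the fingers (cap near (320,255)). I'll regrip it lower, lift, and carry it toward the mat.

```bash
python3 -m crank '[[[0,0,0.08],0],[[0,0,0],0],[[0,0,0],0],[[0,0,0],0],[[0,0,0],0],[[0,0,0],0],[[0,0,0],0]]' 0 30|grep -E "ee_pos|width|grip"; python3 -m crank '[[[0,0,-0.3],0],[[0,0,-0.6],0],[[0,0,-0.9],0],[[0,0,-0.9],0],[[0,0,-0.9],0],[[0,0,-0.6],0],[[-0.3,0,0],0],[[-0.6,0,0],0],[[-0.9,0,0],0],[[-0.9,0,0],0],[[-0.9,0,0],0],[[-0.9,0,0],0]]' >/dev/null;  python3 -m crank '[[[-0.9,0,0],0],[[-0.9,0,0],0],[[-0.9,0,0],0],[[-0.9,0,0],0],[[-0.9,0,0],0],[[-0.9,0,0],0],[[-0.9,0,0],0],[[-0.9,0,0],0],[[-0.9,0,0],0],[[-0.9,0,0],0],[[-0.9,0,0],0],[[-0.9,0,0],0]]' >/dev/null;python3 -m crank '[[[-0.9,0,0],0],[[-0.9,0,0],0],[[-0.9,0,0],0],[[-0.9,0,0],0],[[-0.9,0,0],0],[[-0.9,0,0],0],[[-0.6,0,0],0],[[-0.3,0,0],0],[[0,0,0],0],[[0,0,0],0]]'; python3 -c "
from h import *
grab('wrist','w5')"
```

```text
ee_pos: [0.4817, 0.2723, 0.1226]
width: 0.0295
grip_force: 30.0
time: 15.55
ee_pos: [0.5147, -0.3741, 0.2484]
eef_rot: [0.689, 0.725, 0.0, -0.0]
ft_force: [0.3, -0.1, -2.8]
width: 0.0296
grip_force: 30.0
```

View pics/w5.png

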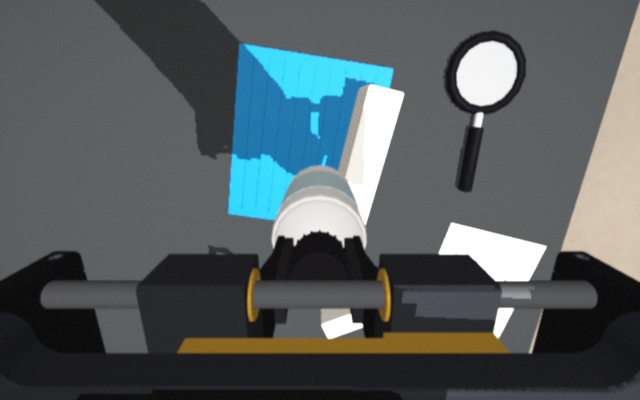

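Wrist view w5: mat corners are at (241,44), (393,68) and (228,214). The foam top runs from (372,84)–(404,93) down to about (365,224). The magnifier is at (485,75).

```bash
python3 - <<'E'
from h import *
m=pl("wrist",[(241,44),(393,68),(228,214)],.003,"w5"); print(m.round(4).tolist())
a=m[0]-m[2]; b=m[1]-m[0]; print(np.linalg.norm(a),np.linalg.norm(b),np.degrees(np.arctan2(-a[0],a[1])),np.degrees(np.arctan2(b[1],b[0])))
f=pl("wrist",[(372,84),(404,93),(365,224)],.091,"w5"); print("foam",f.round(4).tolist())
c=(m[1]+m[2])/2; y=np.mean([np.arctan2(-a[0],a[1]),np.arctan2(b[1],b[0])]); 
Rm=np.array([[np.cos(y),-np.sin(y)],[np.sin(y),np.cos(y)]])
print("mat",c,np.degrees(y)); F=lambda p:(c+Rm@np.array(p)).round(4)
print("foam exp",F((.064,0)),"spots",F((-.055,.065)),F((-.055,-.065)))
print("foam in mat", ((f-c)@Rm).round(4).tolist())
for p in((-.055,.065),(-.055,-.065)): go([*F(p),.25],np.degrees(y))
E
```

```text
[[0.4138, -0.2273], [0.5994, -0.2443], [0.3905, -0.4455]]
0.21945453834889725 0.1864033484818711 -6.101254638584849 -5.240162292257981
foam [[0.5615, -0.2702], [0.5938, -0.2769], [0.5689, -0.4166]]
mat [ 0.49495447 -0.34492533] -5.670708465421415
foam exp [ 0.5586 -0.3512] spots [ 0.4466 -0.2748] [ 0.4338 -0.4042]
foam in mat [[0.0589, 0.0809], [0.0917, 0.0775], [0.0806, -0.064]]
t 15.6 pos [ 0.5148 -0.374   0.2485] yaw_y 2.98 shift units [ 3.42 -2.1  -0.05] turn units 1.08 F [-0.3  0.8 -2.8] w 0.029
t 15.6 pos [ 0.5148 -0.374   0.2485] yaw_y 2.98 shift units [-0.86 -2.75 -0.05] turn units 1.08 F [-0.3  0.8 -2.8] w 0.029
```

```bash
python3 -m crank '[[[-0.1,-0.4,0],0.3],[[-0.2,-0.8,0],0.4],[[-0.3,-0.8,0],0.38],[[-0.1,-0.5,0],0],[[0,-0.25,0.3],0],[[0,0,0.7],0],[[0,0,0.9],0],[[0,0,0.9],0],[[0,0,0.7],0],[[0,0,0.4],0],[[0,0,0.2],0],[[0,0,0],0]]'; python3 -m crank '[[[0,0,0.05],0],[[0,0,0.05],0],[[0,0,0],0]]'
```

```text
time: 17.1
ee_pos: [0.432, -0.3932, 0.1257]
eef_rot: [0.741, 0.671, 0.0, -0.0]
ft_force: [-0.4, -1.1, -3.2]
width: 0.0294
grip_force: 30.0
time: 17.48
ee_pos: [0.4318, -0.3933, 0.1227]
eef_rot: [0.742, 0.671, 0.0, 0.0]
ft_force: [0.8, -0.8, -3.2]
width: 0.0289
grip_force: 30.0
```

```bash
for i in 1 2 ; do python3 -m crank '[[[0,0,0.04],0],[[0,0,0.04],0],[[0,0,0],0]]'|grep -E "ee_pos|ft"; done
```

```text
ee_pos: [0.432, -0.3935, 0.1206]
ft_force: [0.2, 1.2, 1.0]
ee_pos: [0.4329, -0.3942, 0.1203]
ft_force: [-3.3, 4.0, 22.3]
```

```bash
python3 -m crank '[[[0,0,-0.05],0],[[0,0,0],0],[[0,0,0],0],[[0,0,0],0],[[0,0,-0.4],0],[[0,0,-0.9],0],[[0,0,-1],0],[[0,0,-1],0],[[0,0,-1],-0.5],[[0,0,0],-0.58],[[0,0,0],0]]' 1 30; python3 -c "
from h import *
grab('side','s1'); go([.4785,.347,.25],3)"
```

```text
time: 19.6
ee_pos: [0.4318, -0.3935, 0.2491]
eef_rot: [0.689, 0.725, 0.0, 0.0]
ft_force: [-0.1, 0.6, -0.1]
width: 0.0877
grip_force: 0.0
t 19.65 pos [ 0.4317 -0.3933  0.2486] yaw_y 2.81 shift units [24.57  2.77 -0.04] turn units -0.02 F [-0.4  0.4 -0.4] w 0.0871
```

```bash
python3 -m crank '[[[0.5,0.11,0],0],[[1,0.11,0],0],[[1,0.11,0],0],[[1,0.11,0],0],[[1,0.11,0],0],[[1,0.11,0],0],[[1,0.11,0],0],[[1,0.11,0],0],[[1,0.11,0],0],[[1,0.11,0],0],[[1,0.11,0],0],[[1,0.11,0],0]]'>/dev/null;python3 -m crank '[[[1,0.11,0],0],[[1,0.11,0],0],[[1,0.11,0],0],[[1,0.11,0],0],[[1,0.11,0],0],[[1,0.11,0],0],[[1,0.11,0],0],[[1,0.11,0],0],[[1,0.11,0],0],[[1,0.11,0],0],[[1,0.11,0],0],[[1,0.11,0],0]]'>/dev/null;python3 -m crank '[[[1,0.11,0],0],[[0.07,0.02,0],0],[[0,0,0],0],[[0,0,0],0]]'>/dev/null; python3 - <<'E'
from m import *
go([.4785,.347,.109],3); grab("wrist","w6")
rep("w6","sqcap",(0,0,0),(179,255,70),(270,165,370,245),.135)
rep("w6","sqbody",(5,150,100),(20,255,255),(230,120,400,240),.103)
print(proj("wrist",[(.4785,.347,.135),(.5375,.312,.097)],"w6"))
E
```

```text
t 23.15 pos [0.4776 0.3458 0.2485] yaw_y 2.8 shift units [0.04 0.03 4.65] turn units -0.02 F [-0.1  0.1  0.4] w 0.0871
sqcap (304, 175, 32, 35) [478.4 349.7] [29. 33.] 2.81 bbox mid [478.4 349.7]
sqbody (292, 148, 73, 65) [485.7 352.5] [64.8 72.2] 88.33 bbox mid [486.1 352.7]
[[319.49906412 195.06893211]
 [371.77363688 218.64146829]]
```

View pics/w6.png

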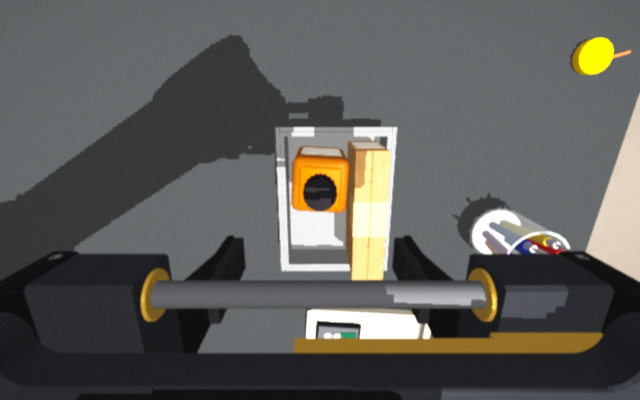

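```bash
python3 -m crank '[[[0.06,0.03,0.9],0],[[0,0,0.9],0],[[0,0,0.9],0],[[0,0,0.9],0],[[0,0,0.7],0],[[0,0,0.35],0],[[0,0,0],0]]' 0.6 30|grep -E "ee_pos|ft"; python3 -m crank '[[[0,0,0],0],[[0,0,0],0],[[0,0,0],0],[[0,0,0],0],[[0,0,0],0],[[0,0,0],0],[[0,0,0],0]]' 0 30|grep -E "width|grip"; python3 -m crank '[[[0,0,-0.3],0],[[0,0,-0.6],0],[[0,0,-0.9],0],[[0,0,-0.9],0],[[0,0,-0.9],0],[[0,0,-0.6],0],[[0,0,0],0],[[0,0,0],0]]';python3 -c "
from h import *
go([.4466,-.2748,.24],-5.7)"
```

```text
ee_pos: [0.478, 0.3484, 0.1087]
ft_force: [-0.7, 0.2, 1.0]
width: 0.0313
grip_force: 30.0
time: 25.95
ee_pos: [0.4776, 0.3486, 0.2338]
eef_rot: [0.689, 0.725, -0.001, -0.0]
ft_force: [-0.0, 0.7, -3.6]
width: 0.0312
grip_force: 30.0
t 25.95 pos [0.4776 0.3486 0.2338] yaw_y 2.92 shift units [-20.7   -2.09  -0.19] turn units 1.08 F [-0.   0.7 -3.6] w 0.0312
```

```bash
python3 -m crank '[[[-0.45,-0.04,0],0],[[-0.9,-0.09,0],0],[[-0.9,-0.09,0],0],[[-0.9,-0.09,0],0],[[-0.9,-0.09,0],0],[[-0.9,-0.09,0],0],[[-0.9,-0.09,0],0],[[-0.9,-0.09,0],0],[[-0.9,-0.09,0],0],[[-0.9,-0.09,0],0],[[-0.9,-0.09,0],0],[[-0.9,-0.09,0],0]]' >/dev/null; python3 -m crank '[[[-0.9,-0.09,0],0],[[-0.9,-0.09,0],0],[[-0.9,-0.09,0],0],[[-0.9,-0.09,0],0],[[-0.9,-0.09,0],0],[[-0.9,-0.09,0],0],[[-0.9,-0.09,0],0],[[-0.9,-0.09,0],0],[[-0.9,-0.09,0],0],[[-0.9,-0.09,0],0],[[-0.9,-0.09,0],0],[[-0.45,-0.05,0],0]]' >/dev/null;python3 -m crank '[[[0,0,0],0.5],[[0,0,0],0.58],[[0,0,0],0],[[0,0,0],0]]'; python3 -c "
from h import *
go([.4466,-.2748,.109],-5.7)"
```

```text
time: 29.45
ee_pos: [0.4473, -0.2746, 0.2348]
eef_rot: [0.741, 0.672, 0.0, -0.0]
ft_force: [-0.6, -0.1, -3.0]
width: 0.0312
grip_force: 30.0
t 29.45 pos [ 0.4473 -0.2746  0.2348] yaw_y -5.62 shift units [-0.01 -0.02  4.19] turn units 0.01 F [-0.6 -0.1 -3. ] w 0.0312
```

```bash
python3 -m crank '[[[0,0,0.4],0],[[0,0,0.9],0],[[0,0,0.9],0],[[0,0,0.9],0],[[0,0,0.6],0],[[0,0,0.35],0],[[0,0,0.1],0],[[0,0,0],0]]'|grep -E "ee_pos|ft"; for i in 1 2; do python3 -m crank '[[[0,0,0.04],0],[[0,0,0.04],0],[[0,0,0],0]]'|grep -E "ee_pos|ft"; done
```

```text
ee_pos: [0.448, -0.2746, 0.1107]
ft_force: [-0.8, -0.4, -2.2]
ee_pos: [0.4477, -0.2744, 0.108]
ft_force: [0.2, -0.5, -2.4]
ee_pos: [0.4483, -0.2747, 0.1073]
ft_force: [-6.2, 5.3, 18.9]
```

```bash
python3 -m crank '[[[0,0,-0.05],0],[[0,0,0],0],[[0,0,0],0],[[0,0,0],0],[[0,0,-0.4],0],[[0,0,-0.9],0],[[0,0,-1],0],[[0,0,-1],0],[[0,0,-1],-0.5],[[0,0,-0.3],-0.6],[[0,0,0],0]]' 1 30|grep -E "ee_pos|ft|width"; python3 -c "
from h import *
grab('wrist','w7'); grab('side','s2'); go([.5375,.312,.25],3)"
```

```text
ee_pos: [0.448, -0.2748, 0.2462]
ft_force: [-0.6, -0.0, -0.4]
width: 0.0872
t 32.67 pos [ 0.4475 -0.2744  0.2449] yaw_y 2.96 shift units [19.37  4.01 -0.17] turn units -0.01 F [-0.4 -0.2 -0.1] w 0.0873
```

View pics/s2.png

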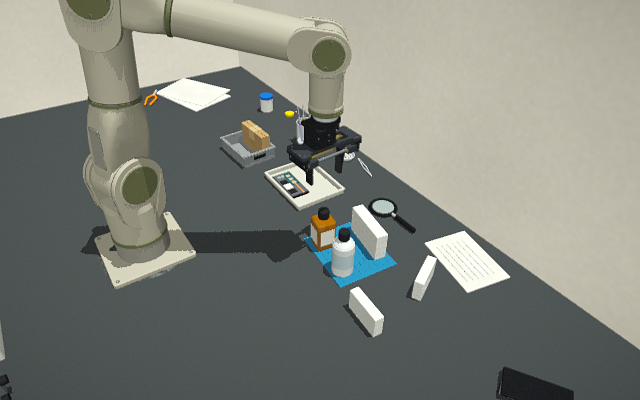

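Both bottles stand upright on the mat at (323,230) and (342,255), and the carton remains in the tote at (257,137). Next is the carton.

```bash
python3 -m crank '[[[0.5,0.1,0],0],[[1,0.21,0],0],[[1,0.21,0],0],[[1,0.21,0],0],[[1,0.21,0],0],[[1,0.21,0],0],[[1,0.21,0],0],[[1,0.21,0],0],[[1,0.21,0],0],[[1,0.21,0],0],[[1,0.21,0],0],[[1,0.21,0],0]]'>/dev/null;python3 -m crank '[[[1,0.21,0],0],[[1,0.2,0],0],[[1,0.2,0],0],[[1,0.2,0],0],[[1,0.2,0],0],[[1,0.2,0],0],[[1,0.2,0],0],[[0.87,0.17,0],0],[[0,0,0],0],[[0,0,0],0]]'>/dev/null; python3 - <<'E'
from m import *
grab("wrist","w8")
rep("w8","carton",(10,60,90),(32,255,255),(260,60,400,245),.097)
W=cam("wrist","w8"); print(W[0][:3,3]); go([.5375,.312,.061],3)
E
```

```text
carton (299, 111, 38, 134) [535.1 316.3] [ 38.3 141.3] 3.01 bbox mid [535.1 316.3]
[0.53181493 0.39250505 0.40667396]
t 35.48 pos [0.5362 0.3108 0.2448] yaw_y 2.96 shift units [0.04 0.05 6.13] turn units -0.01 F [ 0.8 -1.   0.4] w 0.0871
```

View pics/w8.png

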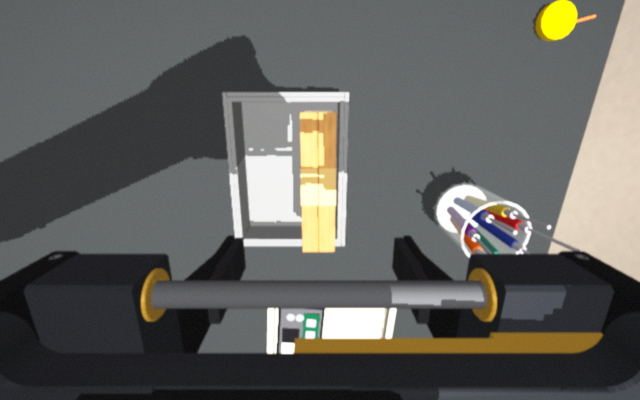

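```bash
python3 -m crank '[[[0.04,0,0.5],0],[[0,0,1],0],[[0,0,1],0],[[0,0,1],0],[[0,0,1],0],[[0,0,0.8],0],[[0,0,0.5],0],[[0,0,0.3],0],[[0,0,0.03],0],[[0,0,0],0]]' |grep -E "ee_pos|ft"; python3 -m crank '[[[0,0,0],0],[[0,0,0],0],[[0,0,0],0],[[0,0,0],0],[[0,0,0],0],[[0,0,0],0],[[0,0,0],0],[[0,0,0],0]]' 0 30|grep -E "ee_pos|ft|width|grip"; python3 -m crank '[[[0,0,-0.3],0],[[0,0,-0.6],0],[[0,0,-0.9],0],[[0,0,-0.9],0],[[0,0,-0.9],0],[[0,0,-0.4],0],[[0,0,0],0],[[0,0,0],0]]';python3 - <<'E'
from h import *
im=cv2.imread("pics/w1.png")
# tray pose from w1 corners (best seen) 
P=pl("wrist",[(308,216),(415,217),(404,329),(307,328)],.02,"w1"); print(P.mean(0))
E
```

```text
ee_pos: [0.5364, 0.3136, 0.0619]
ft_force: [-0.1, 0.5, -0.0]
ee_pos: [0.5359, 0.3135, 0.0611]
ft_force: [0.5, 0.3, -0.3]
width: 0.0361
grip_force: 30.0
time: 38.72
ee_pos: [0.5354, 0.3132, 0.1801]
eef_rot: [0.688, 0.726, -0.001, -0.0]
ft_force: [-0.3, -0.6, -2.8]
width: 0.0359
grip_force: 30.0
[0.5653592  0.01390198]
```

View pics/w7.png

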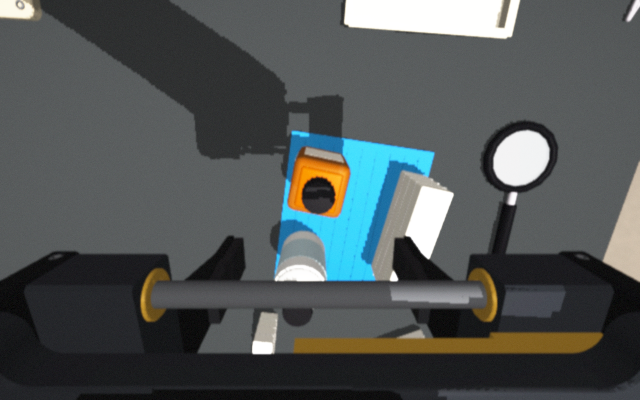

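w7: both bottles are upright on the mat, at (320,190) and (300,270). The foam's top right corner is at (452,190), and the tray's near edge runs from (345,26) to (512,38).

```bash
python3 - <<'E'
from h import *
print(pl("wrist",[(345,26),(512,38)],.01,"w7").round(4).tolist(), pl("wrist",[(418,173),(452,190),(407,278)],.091,"w7").round(4).tolist())
im=cv2.imread("pics/w1.png"); cv2.imwrite("pics/traycrop.png",cv2.resize(im[205:345,290:430],None,fx=4,fy=4,interpolation=2))
go([.61,.014,.18],0)
E
```

```text
[[0.47, -0.1046], [0.6659, -0.1066]] [[0.5523, -0.2561], [0.5916, -0.2726], [0.5583, -0.3819]]
t 38.73 pos [0.5354 0.3132 0.1801] yaw_y 3.09 shift units [-1.009e+01  1.950e+00  1.000e-02] turn units 0.39 F [-0.3 -0.6 -2.8] w 0.0359
```

View pics/traycrop.png

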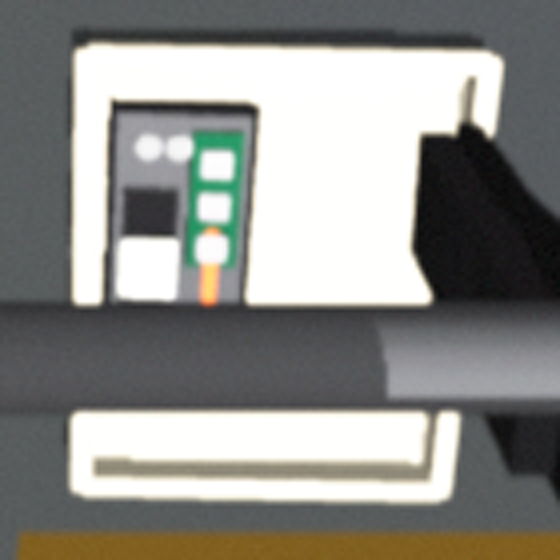

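Tray crop: the white tray corners are at crop (75,45), (502,55), (72,498) and (450,500). The phone's back edge runs from (257,107) to (245,300).

```bash
python3 - <<'E'
from h import *
P=pl("wrist",[(308.75,216.25),(415.5,218.75),(308,329.5),(402.5,330)],.02,"w1"); print(P.round(4).tolist(),P.mean(0))
print("phone back edge",pl("wrist",[(354.25,231.75),(351,280)],.012,"w1").round(4).tolist())
E
```

```text
[[0.4715, 0.1342], [0.6625, 0.1305], [0.469, -0.1094], [0.6602, -0.1095]] [0.56579569 0.01143144]
phone back edge [[0.5549, 0.1013], [0.5527, 0.0001]]
```

```bash
python3 -m crank '[[[-0.5,0.08,0],0],[[-0.8,0.16,0],0],[[-0.9,0.18,0],0],[[-0.9,0.18,0],0],[[-0.9,0.18,0],0],[[-0.9,0.18,0],0],[[-0.9,0.18,0],0],[[-0.9,0.18,0],0],[[-0.9,0.18,0],0],[[-0.9,0.18,0],0],[[-0.9,0.18,0],0],[[-0.7,0.2,0],0.2]]'>/dev/null; python3 -m crank '[[[0,0,0],0.24],[[0,0,0],0],[[0,0,0],0]]'; python3 -c "
from h import *
go([.611,.012,.065],-.5)"
```

```text
time: 40.6
ee_pos: [0.6138, 0.0154, 0.181]
eef_rot: [0.709, 0.705, 0.0, -0.0]
ft_force: [-0.4, -0.5, -2.6]
width: 0.0359
grip_force: 30.0
t 40.6 pos [0.6138 0.0154 0.181 ] yaw_y -0.33 shift units [-0.12 -0.09  3.87] turn units 0.02 F [-0.4 -0.5 -2.6] w 0.0359
```

```bash
python3 -m crank '[[[-0.12,-0.09,0.4],0],[[0,0,0.9],0],[[0,0,0.9],0],[[0,0,0.9],0],[[0,0,0.5],0],[[0,0,0.25],0],[[0,0,0],0]]'|grep -E "ee_pos|ft"; for i in 1 2 3; do python3 -m crank '[[[0,0,0.04],0],[[0,0,0.04],0],[[0,0,0],0]]'|grep -E "ee_pos|ft"; done
```

```text
ee_pos: [0.6112, 0.0106, 0.0657]
ft_force: [0.0, 0.4, -1.3]
ee_pos: [0.6113, 0.0107, 0.0635]
ft_force: [-0.0, -0.5, -2.1]
ee_pos: [0.6111, 0.0106, 0.0607]
ft_force: [0.3, 0.1, -2.0]
ee_pos: [0.6113, 0.0107, 0.0601]
ft_force: [-7.3, 0.4, 15.3]
```

```bash
python3 -m crank '[[[0,0,-0.05],0],[[0,0,0],0],[[0,0,0],0],[[0,0,0],0],[[0,0,0],0],[[0,0,-0.4],0],[[0,0,-0.9],0],[[0,0,-1],0],[[0,0,-1],0],[[0,0,-1],0],[[0,0,-1],0],[[0,0,-1],0]]' 1 20|grep -E "ee_pos|ft|width"; python3 -m crank '[[[-0.5,-0.1,0],0.6],[[-1,-0.1,0],0.6],[[-1,0,0],0],[[-1,0,0],0],[[-1,0,0],0],[[-1,0,0],0],[[-1,0,0],0],[[-1,0,0],0],[[-1,0,0],0],[[-1,0,0],0],[[-1,0,0],0],[[-1,0,0],0]]'>/dev/null; python3 -m crank '[[[-0.5,0,0],0],[[0,0,0],0],[[0,0,0],0]]'; python3 - <<'E'
from h import *
im=grab("wrist","w9"); go([.5586,-.3512,.25],-10)
sc=grab("scene","sc2")
E
```

```text
ee_pos: [0.6111, 0.0104, 0.2509]
ft_force: [0.8, 0.3, -1.0]
width: 0.0868
time: 45.98
ee_pos: [0.5478, -0.343, 0.2488]
eef_rot: [0.766, 0.643, 0.0, -0.0]
ft_force: [0.1, -0.4, 1.0]
width: 0.0869
grip_force: 0.0
t 46.02 pos [ 0.548  -0.3428  0.2488] yaw_y -9.95 shift units [-0.21  0.4  -0.04] turn units 0.01 F [-0.1 -0.9 -0. ] w 0.0869
```

View pics/w9.png

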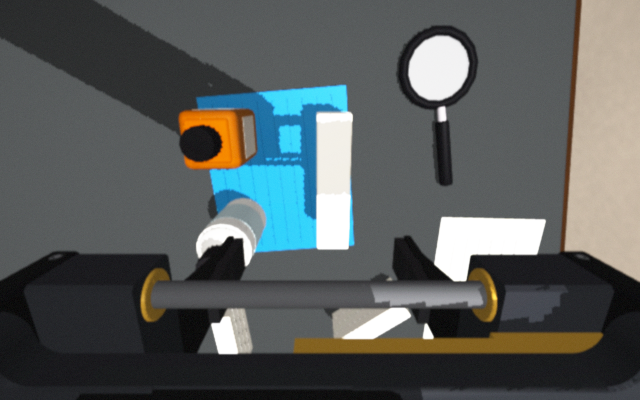

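w9: the foam top's corners are near (317,113), (352,112), (349,248) and (316,248), and both bottles and the magnifier are undisturbed. That's the 14th picture, so from here I check by numbers only.

```bash
python3 - <<'E'
from h import *
P=pl("wrist",[(317,113),(352,112),(349,248),(316,248)],.091,"w9"); print(P.round(4).tolist(),P.mean(0))
a=P[0]-P[3];b=P[1]-P[2];print([np.degrees(np.arctan2(-v[0],v[1])) for v in(a,b)],np.linalg.norm(a),np.linalg.norm(P[1]-P[0]))
go([*P.mean(0),.058],-10)
# carton check by scene mask
im=cv2.imread("pics/sc2.png"); hsv=cv2.cvtColor(im,cv2.COLOR_BGR2HSV); m=cv2.inRange(hsv,(10,70,90),(30,200,255)); m[:150]=0;m[230:]=0;m[:,:290]=0;m[:,400:]=0
c=max(cv2.findContours(m,0,2)[0],key=cv2.contourArea); print("carton scene",cv2.boundingRect(c)); 
print(proj("scene",[(.611+sx*.018,.011+sy*.075,z) for sx in(-1,1) for sy in(-1,1) for z in(.004,.096)]).round(0).tolist())
E
```

```text
[[0.5593, -0.2698], [0.5941, -0.275], [0.5695, -0.4229], [0.5322, -0.4163]] [ 0.56375488 -0.3460097 ]
[np.float64(-10.498597253706519), np.float64(-9.432006534423682)] 0.149018689183619 0.0351118623471406
t 46.08 pos [ 0.548  -0.3428  0.2489] yaw_y -9.94 shift units [-0.02  0.53  6.36] turn units 0.01 F [ 0.2 -0.3 -0.9] w 0.0871
carton scene (328, 168, 49, 46)
[[335.0, 210.0], [336.0, 187.0], [366.0, 190.0], [369.0, 168.0], [343.0, 215.0], [344.0, 193.0], [374.0, 195.0], [377.0, 173.0]]
```

```bash
python3 -m crank '[[[0,0.3,0.5],0],[[0,0.23,1],0],[[0,0,1],0],[[0,0,1],0],[[0,0,1],0],[[0,0,0.8],0],[[0,0,0.5],0],[[0,0,0.3],0],[[0,0,0.12],0],[[0,0,0],0]]' |grep -E "ee_pos|ft"; python3 -m crank '[[[0,0,0],0],[[0,0,0],0],[[0,0,0],0],[[0,0,0],0],[[0,0,0],0],[[0,0,0],0],[[0,0,0],0],[[0,0,0],0]]' 0 15|grep -E "ee_pos|ft|width|grip"; python3 -m crank '[[[0,0,-0.3],0],[[0,0,-0.6],0],[[0,0,-0.9],0],[[0,0,-0.9],0],[[0,0,-0.9],0],[[0,0,-0.9],0],[[0,0,-0.4],0],[[0,0,0],0],[[0,0,0],0]]';python3 - <<'E'
from h import *
go([.537,.312,.205],2.9)
E
```

```text
ee_pos: [0.5633, -0.3471, 0.0627]
ft_force: [0.2, -0.3, 0.9]
ee_pos: [0.563, -0.3469, 0.0623]
ft_force: [-0.5, 0.5, -0.7]
width: 0.0359
grip_force: 15.0
time: 49.45
ee_pos: [0.5627, -0.3466, 0.2083]
eef_rot: [0.766, 0.643, -0.0, -0.001]
ft_force: [0.1, 0.8, 0.4]
width: 0.0362
grip_force: 15.0
t 49.45 pos [ 0.5627 -0.3466  0.2083] yaw_y -10.04 shift units [21.47 -4.67  0.13] turn units -1.62 F [0.1 0.8 0.4] w 0.0362
```

```bash
python3 -m crank '[[[0,0,0],-0.8],[[0.4,0,0],-0.82],[[0.8,0.01,0],0],[[1,0.01,0],0],[[1,0.01,0],0],[[1,0.01,0],0],[[1,0.01,0],0],[[1,0.01,0],0],[[1,0.01,0],0],[[1,0.01,0],0],[[1,0.01,0],0],[[1,0.01,0],0]]'>/dev/null; python3 -m crank '[[[1,0.01,0],0],[[1,0.01,0],0],[[1,0.01,0],0],[[1,0.01,0],0],[[1,0.01,0],0],[[1,0.01,0],0],[[1,0.01,0],0],[[1,0.01,0],0],[[1,0.01,0],0],[[1,0.01,0],0],[[1,0,0],0],[[0,0,0],0]]'>/dev/null;python3 -m crank '[[[0,0,0],0],[[0,0,0],0]]'; python3 - <<'E'
from h import *
go([.5365,.3125,.115],2.95)
E
```

```text
time: 52.7
ee_pos: [0.5384, 0.2872, 0.2092]
eef_rot: [0.69, 0.724, -0.0, 0.0]
ft_force: [0.8, -0.1, -0.1]
width: 0.0358
grip_force: 15.0
t 52.7 pos [0.5384 0.2872 0.2092] yaw_y 2.82 shift units [ 0.85 -0.02  3.14] turn units -0.02 F [ 0.8 -0.1 -0.1] w 0.0358
```

```bash
python3 -m crank '[[[0.5,-0.02,0],0],[[0.35,0,0.3],0],[[0,0,0.9],0],[[0,0,0.9],0],[[0,0,0.7],0],[[0,0,0.3],0],[[0,0,0],0],[[0,0,0],0]]'|grep -E "ee_pos|ft"; for i in 1 2 3; do python3 -m crank '[[[0,0,0.25],0],[[0,0,0.25],0],[[0,0,0],0]]'|grep -E "ee_pos|ft"; done
```

```text
ee_pos: [0.5366, 0.3144, 0.1172]
ft_force: [-0.1, 0.5, -0.3]
ee_pos: [0.5357, 0.3137, 0.1005]
ft_force: [0.1, -0.8, 0.5]
ee_pos: [0.5357, 0.3137, 0.0854]
ft_force: [0.6, 0.2, -0.1]
ee_pos: [0.5357, 0.3138, 0.0705]
ft_force: [-0.3, -0.7, 0.0]
```

```bash
for i in 1 2 3 4; do python3 -m crank '[[[0,0,0.05],0],[[0,0,0.05],0],[[0,0,0],0]]'|grep -E "ee_pos|ft"; done
```

```text
ee_pos: [0.5362, 0.314, 0.0684]
ft_force: [-0.2, 0.3, 0.9]
ee_pos: [0.5361, 0.3139, 0.0652]
ft_force: [-1.0, -0.1, -0.2]
ee_pos: [0.5366, 0.3141, 0.064]
ft_force: [-4.0, -3.0, 14.0]
ee_pos: [0.5366, 0.3146, 0.0617]
ft_force: [-7.4, -3.2, 19.5]
```

```bash
python3 -m crank '[[[0,0,-0.08],0],[[0,0,0],0],[[0,0,0],0],[[0,0,0],0],[[0,0,0],0],[[0,0,-0.4],0],[[0,0,-0.9],0],[[0,0,-1],0],[[0,0,-1],0],[[0,0,-1],0],[[0,0,-1],0],[[0,0,-1],0]]' 1 20|grep -E "ee_pos|ft|width";python3 -m crank '[[[0,0,0],0],[[0,0,0],0]]'|grep ee_pos; python3 - <<'E'
from m import *
grab("wrist","w10")
rep("w10","foam",(0,0,185),(179,40,255),(270,60,400,255),.093)
print(proj("wrist",[(.5366+a*.018,.314+b*.075,.093) for a in(-1,1) for b in (-1,1)],"w10").round(0).tolist())
go([.448,-.2747,.25],-5.6)
E
```

```text
ee_pos: [0.5362, 0.3138, 0.2528]
ft_force: [0.7, -0.3, 1.0]
width: 0.0868
ee_pos: [0.5359, 0.3139, 0.2506]
foam (270, 111, 76, 138) [522.7 313.7] [ 84.7 150.9] 2.89 bbox mid [526.1 314.4]
[[300.0, 247.0], [305.0, 111.0], [331.0, 249.0], [341.0, 113.0]]
t 58.12 pos [0.5358 0.3138 0.2501] yaw_y 2.92 shift units [-19.44  -3.92   0.02] turn units 1.06 F [-0.3  0.5 -0.1] w 0.0872
```

```bash
python3 -m crank '[[[-0.5,-0.1,0],0],[[-1,-0.2,0],0],[[-1,-0.2,0],0],[[-1,-0.2,0],0],[[-1,-0.2,0],0],[[-1,-0.2,0],0],[[-1,-0.2,0],0],[[-1,-0.2,0],0],[[-1,-0.2,0],0],[[-1,-0.2,0],0],[[-1,-0.2,0],0],[[-1,-0.2,0],0]]'>/dev/null; python3 -m crank '[[[-1,-0.2,0],0],[[-1,-0.2,0],0],[[-1,-0.2,0],0],[[-1,-0.2,0],0],[[-1,-0.2,0],0],[[-1,-0.2,0],0],[[-1,-0.2,0],0],[[-0.94,-0.22,0],0],[[0,0,0],0.5],[[0,0,0],0.56],[[0,0,0],0],[[0,0,0],0]]' 0.8|grep ee_pos; python3 - <<'E'
from m import *
grab("wrist","w11")
rep("w11","sqcap",(0,0,0),(179,255,70),(270,165,370,248),.133)
rep("w11","sqbody",(5,150,100),(20,255,255),(230,100,400,248),.101)
go([.448,-.2747,.1075],-5.6)
E
```

```text
ee_pos: [0.4479, -0.2746, 0.2504]
sqcap (303, 177, 32, 34) [ 447.9 -273.6] [29.1 32.6] 3.19 bbox mid [ 447.9 -273.4]
sqbody (292, 151, 55, 62) [ 448.5 -270.6] [63.9 56.4] 80.98 bbox mid [ 447.9 -270.3]
t 61.17 pos [ 0.448  -0.2745  0.2505] yaw_y -5.49 shift units [-0.01  0.    4.77] turn units 0.01 F [ 0.2  0.6 -0.2] w 0.0698
```

```bash
python3 -m crank '[[[0,0,0.5],0],[[0,0,0.9],0],[[0,0,0.9],0],[[0,0,0.9],0],[[0,0,0.8],0],[[0,0,0.5],0],[[0,0,0.27],0],[[0,0,0],0],[[0,0,0],0]]' 0.6 30|grep -E "ee_pos|ft"; python3 -m crank '[[[0,0,0],0],[[0,0,0],0],[[0,0,0],0],[[0,0,0],0],[[0,0,0],0],[[0,0,0],0],[[0,0,0],0]]' 0 30|grep -E "ee_pos|width|grip"; python3 -m crank '[[[0,0,-0.3],0],[[0,0,-0.6],0],[[0,0,-0.9],0],[[0,0,-0.9],0],[[0,0,-0.9],0],[[0,0,-0.9],0],[[0,0,-0.4],0],[[0,0,0],-0.5],[[0,0,0],-0.55],[[0,0,0],0],[[0,0,0],0]]';python3 -c "
from h import *
go([.4785,.3475,.25],2.9)"
```

```text
ee_pos: [0.4488, -0.2747, 0.1082]
ft_force: [-0.4, -0.5, 0.2]
ee_pos: [0.4484, -0.2745, 0.1077]
width: 0.0312
grip_force: 30.0
time: 64.55
ee_pos: [0.4482, -0.2744, 0.2545]
eef_rot: [0.69, 0.724, -0.0, -0.0]
ft_force: [0.2, 0.0, -2.4]
width: 0.0311
grip_force: 30.0
t 64.55 pos [ 0.4482 -0.2744  0.2545] yaw_y 2.73 shift units [20.66  2.    0.15] turn units -0.02 F [ 0.2  0.  -2.4] w 0.0311
```

```bash
python3 -m crank '[[[0.45,0.04,0],0],[[0.9,0.09,0],0],[[0.9,0.09,0],0],[[0.9,0.09,0],0],[[0.9,0.09,0],0],[[0.9,0.09,0],0],[[0.9,0.09,0],0],[[0.9,0.09,0],0],[[0.9,0.09,0],0],[[0.9,0.09,0],0],[[0.9,0.09,0],0],[[0.9,0.09,0],0]]' >/dev/null; python3 -m crank '[[[0.9,0.09,0],0],[[0.9,0.09,0],0],[[0.9,0.09,0],0],[[0.9,0.09,0],0],[[0.9,0.09,0],0],[[0.9,0.09,0],0],[[0.9,0.09,0],0],[[0.9,0.09,0],0],[[0.9,0.09,0],0],[[0.9,0.08,0],0],[[0.9,0.05,0],0],[[0.41,0,0],0]]' >/dev/null;python3 -m crank '[[[0,0,0],0],[[0,0,0],0],[[0,0,0],0]]'; python3 -c "
from h import *
go([.4775,.3475,.12],2.9)"
```

```text
time: 67.92
ee_pos: [0.4771, 0.3465, 0.2549]
eef_rot: [0.69, 0.724, 0.0, 0.0]
ft_force: [-0.5, -0.2, -2.5]
width: 0.0314
grip_force: 30.0
t 67.92 pos [0.4771 0.3465 0.2549] yaw_y 2.75 shift units [0.03 0.01 4.5 ] turn units -0.02 F [-0.5 -0.2 -2.5] w 0.0314
```

```bash
python3 -m crank '[[[0.03,0.01,0.4],0],[[0,0,0.9],0],[[0,0,0.9],0],[[0,0,0.6],0],[[0,0,0.2],0],[[0,0,0],0]]'|grep -E "ee_pos|ft"; python3 -m crank '[[[0,0,0.4],0],[[0,0,0.5],0],[[0,0,0.4],0],[[0,0,0.2],0],[[0,0,0],0],[[0,0,0],0]]'|grep -E "ee_pos|ft"; for i in 1 2; do python3 -m crank '[[[0,0,0.05],0],[[0,0,0.05],0],[[0,0,0],0]]'|grep -E "ee_pos|ft"; done
```

```text
ee_pos: [0.4771, 0.3485, 0.1648]
ft_force: [0.7, 0.3, -1.9]
ee_pos: [0.4773, 0.3486, 0.1201]
ft_force: [0.1, -0.3, -2.0]
ee_pos: [0.4769, 0.3484, 0.1166]
ft_force: [0.3, -0.7, -3.5]
ee_pos: [0.4769, 0.3484, 0.1135]
ft_force: [-0.3, 0.6, -2.5]
```

```bash
for i in 1 2; do python3 -m crank '[[[0,0,0.06],0],[[0,0,0.05],0],[[0,0,0],0]]'|grep -E "ee_pos|ft"; done
```

```text
ee_pos: [0.4769, 0.3484, 0.1102]
ft_force: [0.3, 0.2, -2.7]
ee_pos: [0.4775, 0.349, 0.1098]
ft_force: [-6.4, -5.4, 18.7]
```

```bash
python3 -m crank '[[[0,0,-0.05],0],[[0,0,0],0],[[0,0,0],0],[[0,0,0],0],[[0,0,-0.4],0],[[0,0,-0.9],0],[[0,0,-1],0],[[0,0,-1],0],[[0,0,-1],0],[[0,0,-0.4],0],[[0,0,0],0]]' 0.8 30|grep -E "ee_pos|ft|width";python3 -m crank '[[[-0.6,-0.11,0],0],[[-1,-0.11,0],0],[[-1,-0.11,0],0],[[-1,-0.11,0],0],[[-1,-0.11,0],0],[[-1,-0.11,0],0],[[-1,-0.11,0],0],[[-1,-0.11,0],0],[[-1,-0.11,0],0],[[-1,-0.11,0],0],[[-1,-0.11,0],0],[[-1,-0.11,0],0]]'>/dev/null;python3 -m crank '[[[-1,-0.11,0],0],[[-1,-0.11,0],0],[[-1,-0.11,0],0],[[-1,-0.11,0],0],[[-1,-0.11,0],0],[[-1,-0.11,0],0],[[-1,-0.11,0],0],[[-1,-0.11,0],0],[[-1,-0.11,0],0],[[-1,-0.11,0],0],[[-1,-0.11,0],0],[[-1,-0.11,0],0]]'>/dev/null;python3 -m crank '[[[-1,-0.11,0],0],[[0,0,0],0],[[0,0,0],0],[[0,0,0],0]]' | grep ee_pos; python3 - <<'E'
from m import *
grab("wrist","w12"); grab("side","s3")
rep("w12","rdcap",(0,0,0),(179,255,70),(270,170,370,248),.149)
go([.432,-.3935,.1203],2.9)
E
```

```text
ee_pos: [0.4772, 0.3486, 0.25]
ft_force: [0.3, 0.2, -0.6]
width: 0.0696
ee_pos: [0.4312, -0.3917, 0.2492]
rdcap (305, 182, 31, 37) [ 432.5 -391.4] [26.8 33.8] 2.17 bbox mid [ 432.4 -391.4]
t 75.9 pos [ 0.4314 -0.3919  0.2495] yaw_y 2.91 shift units [-0.06  0.01  4.31] turn units 0.0 F [-0.2  0.4  0.1] w 0.0696
```

Cap found where expected. Descend, grip, lift.

```bash
python3 -m crank '[[[-0.04,0.02,0.5],0],[[0,0,0.9],0],[[0,0,0.9],0],[[0,0,0.9],0],[[0,0,0.6],0],[[0,0,0.35],0],[[0,0,0.13],0],[[0,0,0],0],[[0,0,0],0]]' 0.6 30|grep -E "ee_pos|ft"; python3 -m crank '[[[0,0,0],0],[[0,0,0],0],[[0,0,0],0],[[0,0,0],0],[[0,0,0],0],[[0,0,0],0],[[0,0,0],0]]' 0 30|grep -E "ee_pos|width|grip"; python3 -m crank '[[[0,0,-0.3],0],[[0,0,-0.6],0],[[0,0,-0.9],0],[[0,0,-0.9],0],[[0,0,-0.9],0],[[0,0,-0.9],0],[[0,0,-0.4],0],[[0,0,0],0],[[0,0,0],0]]';python3 -c "
from h import *
go([.4815,.2725,.27],2.9)"
```

```text
ee_pos: [0.4321, -0.3942, 0.1218]
ft_force: [-0.1, 0.3, 1.0]
ee_pos: [0.432, -0.3939, 0.1212]
width: 0.029
grip_force: 30.0
time: 79.03
ee_pos: [0.4315, -0.3935, 0.2671]
eef_rot: [0.689, 0.724, -0.0, -0.001]
ft_force: [0.2, 0.6, -2.8]
width: 0.0291
grip_force: 30.0
t 79.03 pos [ 0.4315 -0.3935  0.2671] yaw_y 2.84 shift units [22.09  2.76 -0.08] turn units -0.01 F [ 0.2  0.6 -2.8] w 0.0291
```

```bash
python3 -m crank '[[[0.46,0.06,0],0],[[0.92,0.115,0],0],[[0.92,0.115,0],0],[[0.92,0.115,0],0],[[0.92,0.115,0],0],[[0.92,0.115,0],0],[[0.92,0.115,0],0],[[0.92,0.115,0],0],[[0.92,0.115,0],0],[[0.92,0.115,0],0],[[0.92,0.115,0],0],[[0.92,0.115,0],0]]' >/dev/null; python3 -m crank '[[[0.92,0.115,0],0],[[0.92,0.115,0],0],[[0.92,0.115,0],0],[[0.92,0.115,0],0],[[0.92,0.115,0],0],[[0.92,0.115,0],0],[[0.92,0.115,0],0],[[0.92,0.115,0],0],[[0.92,0.115,0],0],[[0.92,0.115,0],0],[[0.92,0.115,0],0],[[0.92,0.1,0],0]]' >/dev/null;python3 -m crank '[[[0.46,0.06,0],0],[[0,0,0],0],[[0,0,0],0],[[0,0,0],0]]'; python3 -c "
from h import *
go([.4812,.272,.18],2.9)"
```

```text
time: 82.52
ee_pos: [0.4817, 0.2707, 0.2684]
eef_rot: [0.69, 0.724, 0.0, 0.0]
ft_force: [0.7, -0.3, -3.0]
width: 0.029
grip_force: 30.0
t 82.53 pos [0.4817 0.2707 0.2684] yaw_y 2.75 shift units [ 0.04 -0.01  2.95] turn units -0.02 F [ 0.7 -0.3 -3. ] w 0.029
```

```bash
python3 -m crank '[[[0.02,0,0.4],0],[[0,0,0.9],0],[[0,0,0.9],0],[[0,0,0.6],0],[[0,0,0.2],0],[[0,0,0],0]]'|grep -E "ee_pos|ft"; python3 -m crank '[[[0,0,0.4],0],[[0,0,0.5],0],[[0,0,0.4],0],[[0,0,0.2],0],[[0,0,0.15],0],[[0,0,0],0],[[0,0,0],0]]'|grep -E "ee_pos|ft"; for i in 1 2; do python3 -m crank '[[[0,0,0.05],0],[[0,0,0.05],0],[[0,0,0],0]]'|grep -E "ee_pos|ft"; done
```

```text
ee_pos: [0.4815, 0.2724, 0.1783]
ft_force: [-0.1, -0.1, -2.9]
ee_pos: [0.4816, 0.2725, 0.129]
ft_force: [0.4, 0.2, -2.6]
ee_pos: [0.4813, 0.2723, 0.1255]
ft_force: [0.4, 0.8, -2.9]
ee_pos: [0.4817, 0.2725, 0.1231]
ft_force: [-0.7, -0.9, 1.8]
```

```bash
python3 -m crank '[[[0,0,0.03],0],[[0,0,0],0],[[0,0,0],0]]'|grep ft; python3 -m crank '[[[0,0,0],0],[[0,0,0],0],[[0,0,0],0],[[0,0,0],0],[[0,0,-0.4],0],[[0,0,-0.9],0],[[0,0,-1],0],[[0,0,-1],0],[[0,0,-1],0],[[0,0,-0.4],0],[[0,0,0],0],[[0,0,0],0]]' 0.8 30|grep -E "ee_pos|ft|width"; python3 - <<'E'
from m import *
grab("wrist","w13"); grab("side","s4"); grab("scene","sc4")
rep("w13","rdcap",(0,0,0),(179,255,70),(280,165,360,235),.151)
rep("w13","sqcap",(0,0,0),(179,255,70),(290,90,345,140),.135)
rep("w13","sqbody",(5,150,100),(20,255,255),(265,75,350,150),.103)
# objects untouched / upright: compare start and end images by blob
def blob(tag,lo,hi,roi):
    h=cv2.cvtColor(cv2.imread(f"pics/{tag}.png"),cv2.COLOR_BGR2HSV); m=cv2.inRange(h,lo,hi); x0,y0,x1,y1=roi; k=np.zeros_like(m); k[y0:y1,x0:x1]=m[y0:y1,x0:x1]
    cs=cv2.findContours(k,0,2)[0]; return cv2.boundingRect(max(cs,key=cv2.contourArea)) if cs else None
for t in("side0","s4"): print(t,"amber",blob(t,(5,150,90),(18,255,255),(215,110,280,170)),"white",blob(t,(0,0,130),(179,70,255),(232,125,262,160)))
a=cv2.imread("pics/scene0.png").astype(int)
b=cv2.imread("pics/sc4.png").astype(int); d=np.abs(a-b).max(2)
print("phone diff",(d[168:200,325:362]>40).sum(),"mag",(d[240:285,275:335]>40).sum(),"jar",(d[150:195,420:452]>40).sum())
print("carton",blob("sc4",(10,70,90),(30,200,255),(300,150,400,230)),"foam in tote scene",blob("sc4",(0,0,150),(179,40,255),(380,115,425,160)))
print(proj("scene",[(.5366+sx*.018,.314+sy*.075,z) for sx in(-1,1) for sy in(-1,1) for z in(.005,.093)]).round(0).tolist())
E
```

```text
ft_force: [-2.1, -2.4, 9.5]
ee_pos: [0.4809, 0.2721, 0.2615]
ft_force: [0.2, -0.1, -1.1]
width: 0.0698
rdcap (305, 177, 30, 34) [481.5 275.3] [27.  31.7] 2.88 bbox mid [481.6 275.2]
sqcap (303, 98, 31, 33) [475.3 345. ] [25.4 28.8] 30.89 bbox mid [476.7 345.6]
sqbody (289, 81, 60, 63) [476.6 346.1] [57.6 58. ] 89.09 bbox mid [476.6 346. ]
side0 amber (228, 125, 15, 23) white (232, 130, 30, 29)
s4 amber (228, 124, 14, 24) white (233, 125, 29, 34)
phone diff 540 mag 27 jar 0
carton (328, 168, 49, 46) foam in tote scene (380, 128, 40, 32)
[[380.0, 163.0], [382.0, 143.0], [406.0, 148.0], [409.0, 128.0], [387.0, 167.0], [390.0, 147.0], [413.0, 152.0], [417.0, 132.0]]
```

```bash
python3 - <<'E'
from h import *
a=cv2.imread("pics/side0.png").astype(int)
b=cv2.imread("pics/s4.png").astype(int); d=np.abs(a-b).max(2)
for n,(x0,y0,x1,y1) in dict(phone=(272,168,312,200),mag=(365,195,418,235),jar=(293,102,318,148)).items():
    m=d[y0:y1,x0:x1]>40; ys,xs=np.nonzero(m); print(n,m.sum(),(xs.min()+x0,xs.max()+x0,ys.min()+y0,ys.max()+y0) if len(xs) else "")
s=cv2.imread("pics/s4.png"); h=cv2.cvtColor(s,cv2.COLOR_BGR2HSV)
for t in("side0","s2","s4"):
    g=cv2.cvtColor(cv2.imread(f"pics/{t}.png"),cv2.COLOR_BGR2GRAY)[165:200,272:318]; k=(g<110).astype(np.uint8); n,l,st,c=cv2.connectedComponentsWithStats(k); i=1+st[1:,4].argmax(); print(t,st[i],c[i].round(1))
a=cv2.imread("pics/scene0.png").astype(int);b=cv2.imread("pics/sc4.png").astype(int);ys,xs=np.nonzero(np.abs(a-b).max(2)[240:285,275:335]>40);print(xs.min()+275,xs.max()+275,ys.min()+240,ys.max()+240)
print(proj("side",[(.611+sx*.018,.011+sy*.075,z) for sx in(-1,) for sy in(-1,1) for z in(.004,.096)]).round(0).tolist())
E
```

```text
phone 196 (np.int64(294), np.int64(311), np.int64(168), np.int64(187))
mag 342 (np.int64(365), np.int64(387), np.int64(207), np.int64(234))
jar 0 
side0 [  1   7  36  26 196] [19.5 21. ]
s2 [  1   7  36  26 194] [19.4 21. ]
s4 [ 28   0  18  22 215] [38.3  8.3]
275 284 240 244
[[322.0, 192.0], [323.0, 170.0], [299.0, 172.0], [299.0, 150.0]]
```

```bash
python3 -c "
from bench import r
print(r.close_job())"
```

```text
the job is handed in; nothing more can be done
None
```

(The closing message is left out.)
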